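# Press the long dowel home in the jigged rail

### The arm

A 6-joint arm with a two-finger parallel gripper is mounted at the origin on the work surface. World frame = base frame: x ahead of the robot, y to its left, z up, the work surface at z = 0. Lengths are in m, angles in degrees, forces in N, time in s.
With the tool pointing down it reaches from about 0.275 to 0.775 m from the base axis. Payload 14.6 kg.
Tool frame: the origin (TCP) lies midway between the tips of the shut fingers; the grasp point (between the pads) lies 19 mm behind it; z points along the fingers, y is the line along which they close (so a half turn about z gives the same grasp; the last joint's range is limited). The gripper opens to 85 mm and grips with 20 to 120 N. Pads are 22 mm wide; open, the fingers measure 114 mm over their backs; the gripper's body (76 mm by 85 mm) begins 54 mm behind the grasp point. The pads swing forward as they close: fully open they stand 13 mm farther back than shut.
Start: joints at [60.716, 15.075, -2.767, 72.158, 0, 81.102], TCP at [0.183, 0.492, 0.231] pointing down, gripper open.
Joint ranges: [-151.79, 151.79], [-50.71, 97.33], [-67.44, 78.34], [-121.81, 120.89], [-77.56, 73.72], [-180, 180]. Speed limits (degrees/s): [108.29, 108.29, 147.25, 159.86, 180, 180].

### API

Orientations are given as a 3x3 rotation matrix whose columns are the frame's x, y, z axes.
In Python, from plant import arm, get_image, get_calibration, workorder gives the robot as it stands.
- The arm moves only by the shell command python3 -m jog 'ROWS' [FORCE]. ROWS is JSON, a list of rows, each an object with "grip": the finger opening in cm, from 0 to 8.54; "linear": the shift along the tool's x, y, z in cm, a list of three; "twist": the turn about the tool's z in degrees. In form: [{"grip": grip, "linear": [dx, dy, dz], "twist": twist}, ...]. A call has 1 to 10 rows; each row is the pose to reach, as a shift and turn from the pose commanded when the call began, along the tool's axes at that moment; what a row does not reach only later rows make up. A row lasts 1/8 s, in which the tool goes at most 62.5 mm and 10.7 degrees, less where a joint would pass 70% of its speed; a pose out of reach is approached as far as the arm can. A call with a gripper value outside its range is refused whole. The fingers move at their own pace and stop on an object; FORCE is the grip in N (left out, the last holds). Time passes only in rows, so rows that repeat a pose let the fingers close. It gives the time, the measured TCP pose, the force, the opening and the grip force at its end, in the units of the state.
- arm.observe(): the state, without advancing time (a new reading comes with each control period).
- get_image(name): name is "scene" or "top" or "wrist"; returns the picture (400x640x3 uint8, red, green, blue); there is no depth.
- get_calibration(name): a dict with "intrinsics" (3x3 intrinsics, pixels), "dist_coeffs" ([k1, k2, p1, p2, k3] as OpenCV has them; the pictures are not rectified), "T" (4x4, takes a point from camera to world coordinates). Camera axes: x right, y down, z forward; pixel columns grow to the right and rows downward; lengths in m; the calibration is good to about 2 mm. A picture is of the moment at which its call begins: read the wrist's pose just before it. get_calibration takes no time and is no camera call; for the wrist camera it gives the pose at the moment of the call.
- workorder.sign_off(): hands the job in; it is judged then, once.
The state is a dict: "time_s": time; "joint_pos": joint angles; "joint_vel": joint speeds; "joint_torque": joint torques, N m; "ee_pos": TCP position; "ee_rot": TCP orientation; "contact_force": force on the tool from outside, world axes, zero at the start; "ft_torque": the same for the moment, N m; "opening": finger opening in m; "grasp_force": force on a finger pad.
Only numpy, scipy, OpenCV 4.12 (cv2) and the standard library are available. Lean on these libraries where they do the work, as an engineer would, in place of code of your own. Each camera call takes 0.05 s, during which the arm holds its last target. There are 200 camera calls.

### The job

Take the long dowel out of the rack, feel out the blind hole in the top of the rail that lies in the assembly jig, and press the dowel gently and straight down until it sits fully home on the bottom of the hole, then let go of it. Do not ram it (never push with more than 60 N), and leave the two short dowels and everything else on the saw table where they are.

Things in the scene. Friction and masses are not known exactly. Their poses are not given: they have to be found in the camera images.
- dowel: The long dowel: plain straight wooden cylinder, diameter 18 mm, length 90 mm, about 22 g, square-cut ends without chamfer. Stands upright in one of the three pockets of the rack (which one varies). Origin at the centre of its foot (lower end), z along its axis upwards.
- short_a: A short dowel, diameter 18 mm, length 55 mm, upright in another pocket of the rack. Origin at the centre of its foot. Leave it there.
- short_b: The other short dowel, same size (18 x 55 mm), upright in the remaining pocket. Origin at the centre of its foot. Leave it there.
- rack: Fixed plywood block 70 (its x) x 180 (its y) x 28 mm high with three round pockets in a row along its y axis, at y = -55, 0 and +55 mm, 21 mm wide and 15 mm deep, so each dowel's foot rests 13 mm above the table; a dowel lifts straight out. Origin at the centre of its underside.
- jig: Fixed plywood jig: shallow frame 206 (its x) x 114 (its y) mm, rim 30 mm high. In it a plain wooden rail, 150 x 70 x 48 mm, long side along the jig's x, flat top 58 mm above the table; it is screwed fast but lies off-centre in the jig by 3 to 8 mm, direction unknown. Origin: centre of the underside.
- spot (a point): Point fixed to the jig, 35 mm along its x from its centre, at the height of the rail's top (58 mm above the table): where the mouth of the rail's only hole would be centred if the rail lay centred. The real hole, blind and unchamfered, 19.6 mm wide, is 3 to 8 mm away from it sideways, in an unknown direction, and must be found by feel or sight.
- bottom (a point): Point fixed to the jig, 30 mm straight below spot: the height of the hole's bottom, where the dowel's foot stops hard when home (60 mm of the dowel then stand proud). The hole runs free for its first 18 mm; its last 12 mm are tight: driving the dowel there takes a steady push of about 8 to 10 N, and it stays where it is left.
- push_stick: Bystander: black plastic push stick lying flat, about 290 x 60 x 12 mm, origin under its middle.
- tape: Bystander: yellow and black tape measure standing, 68 x 34 x 66 mm, origin at the centre of its underside.
- glue: Bystander: white glue bottle standing, 60 mm in diameter, 170 mm high, origin at the centre of its underside.
- hammer: Bystander: hammer lying flat, about 260 mm long, origin under its middle.
- offcut: Bystander: flat wooden offcut 75 x 45 x 22 mm, origin at the centre of its underside, lying between the rack and the jig.
- square: Bystander: steel carpenter's square lying flat, blade 200 x 24 mm, stock 110 mm long and 16 mm high, origin on the blade, 40 mm from the stock.

How it is judged:
By the outcome, as a careful person would: the job done as asked, in the order asked, and still so for the second after the job is handed in, with the robot touching nothing.
It also fails if it takes over 72 s, if anything falls off the work surface, if the arm or the gripper's body presses on something with over 40 N, if the wrist force passes 120 N, or if a joint passes its speed limit or range.

## Working session

There is one attempt and no reset: what is moved stays moved. The work goes in short steps, Python scripts to look and compute and a shell command to move; the robot and the scene stay as the last step left them, time stands still between calls to the robot, and variables do not carry over. Pictures are saved under pics/ and viewed, at most 10 in all, crops included, and the job is handed in when it is done.

```bash
mkdir -p pics; ls; cat > h.py <<'E'
import numpy as np, cv2
from plant import arm,get_image,get_calibration,workorder
def cal(n):
    c=get_calibration(n); return np.array(c["intrinsics"],float),np.array(c["dist_coeffs"],float),np.array(c["T"],float)
def ray(c,px):
    K,d,T=c; u=cv2.undistortPoints(np.array(px,float).reshape(-1,1,2),K,d).reshape(-1,2)
    r=np.c_[u,np.ones(len(u))]@T[:3,:3].T; return T[:3,3],r
def onplane(c,px,z):
    o,r=ray(c,px); return o+r*((z-o[2])/r[:,2])[:,None]
def proj(c,P):
    K,d,T=c; Ti=np.linalg.inv(T); return cv2.projectPoints(np.array(P,float).reshape(-1,1,3),cv2.Rodrigues(Ti[:3,:3])[0],Ti[:3,3],K,d)[0].reshape(-1,2)
def save(n,im): cv2.imwrite(f"pics/{n}.png",im[:,:,::-1])
E
python3 - <<'E'
from h import *
s=arm.observe(); print({k:np.round(v,3).tolist() for k,v in s.items()})
a=get_image("scene");b=get_image("top")
save("top",b);save("scene",a)
for n in("top","scene","wrist"):
    c=cal(n);print(n,c[0].round(1).tolist(),c[2].round(3).tolist())
E
```

```text
pics
{'time_s': 0.0, 'joint_pos': [60.717, 15.099, -2.803, 72.158, 0.0, 81.103], 'joint_vel': [-0.035, -0.017, -0.059, 0.039, -0.033, -0.081], 'joint_torque': [0.001, -63.761, 38.456, 0.014, 0.0, 0.0], 'ee_pos': [0.183, 0.492, 0.231], 'ee_rot': [[-0.937, 0.348, -0.001], [0.348, 0.937, -0.001], [0.0, -0.001, -1.0]], 'contact_force': [-0.418, 0.473, 0.3], 'ft_torque': [-0.009, 0.011, -0.013], 'grasp_force': 0.0, 'opening': 0.086}
top [[383.3, 0.0, 319.1], [0.0, 383.3, 202.5], [0.0, 0.0, 1.0]] [[0.022, -0.99, 0.139, 0.439], [-0.999, -0.025, -0.022, 0.023], [0.025, -0.139, -0.99, 1.172], [0.0, 0.0, 0.0, 1.0]]
scene [[451.5, 0.0, 320.8], [0.0, 451.5, 199.8], [0.0, 0.0, 1.0]] [[0.696, 0.498, -0.517, 1.198], [0.718, -0.481, 0.503, -0.588], [0.002, -0.721, -0.693, 0.894], [0.0, 0.0, 0.0, 1.0]]
wrist [[300.0, 0.0, 316.9], [0.0, 300.0, 201.8], [0.0, 0.0, 1.0]] [[0.349, 0.902, 0.253, 0.119], [0.937, -0.336, -0.095, 0.515], [-0.001, 0.27, -0.963, 0.374], [0.0, 0.0, 0.0, 1.0]]
```

View pics/top.png

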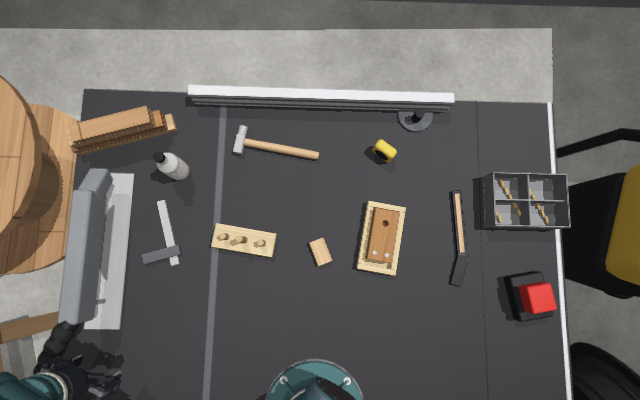

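View pics/scene.png

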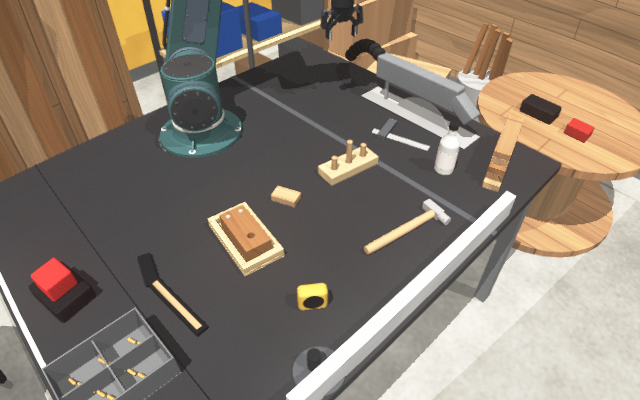

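The long dowel is in the rack's middle pocket (top view about (238,240), scene about (350,150)). The hole shows at top (385,223) and scene (251,236).

```bash
python3 - <<'E'
from h import *
b=cv2.imread("pics/top.png");a=cv2.imread("pics/scene.png")
z=lambda im,x,y,w,h,s:cv2.resize(im[y:y+h,x:x+w],None,fx=s,fy=s,interpolation=cv2.INTER_CUBIC)
A=z(b,200,210,90,60,4);B=z(b,350,195,60,85,4);C=z(a,310,130,80,60,4);D=z(a,200,195,90,85,4)
row=lambda p,q:np.hstack([cv2.copyMakeBorder(x,0,340-x.shape[0],0,0,0) for x in(p,q)])
o=np.zeros((580,720,3),np.uint8)
o[:240,:360]=A;o[:240,360:680]=C;o[240:580,:240]=B;o[240:580,240:600]=D
cv2.imwrite("pics/crop.png",o)
# hole centroid
c=cal("top")
hsv=cv2.cvtColor(b,cv2.COLOR_BGR2HSV)
g=hsv[:,:,2].astype(int); print(g[216:231,376:394])
E
```

```text
[[191 190 191 194 196 194 193 195 195 192 190 193 195 195 194 189 182 182]
 [190 191 192 193 194 193 194 196 195 192 190 194 195 194 194 188 183 184]
 [191 191 192 194 194 192 193 196 195 192 191 194 195 195 193 185 183 184]
 [190 190 192 195 194 191 194 196 194 191 192 196 195 194 193 185 183 184]
 [191 191 193 195 194 193 188 165 130  93 124 165 195 194 192 184 183 186]
 [190 191 193 195 194 193 175  76  73  72  72 105 164 194 190 184 183 186]
 [190 191 193 195 193 189 168 111  70  71  69  69 137 192 189 183 184 187]
 [190 192 194 195 193 186 154 125 111  69  69  67 134 192 187 183 184 187]
 [190 192 195 194 193 186 155 129 126  86  81  72 135 188 185 183 185 187]
 [190 192 195 194 192 194 188 162 129  86  78 120 174 186 184 183 186 189]
 [190 193 195 193 192 195 195 187 156 129 155 179 189 184 184 184 187 189]
 [190 194 195 193 192 195 195 192 188 190 194 194 188 184 183 185 188 189]
 [190 193 195 192 193 195 194 191 189 193 195 193 188 183 183 184 187 189]
 [191 194 194 192 193 195 194 190 188 193 195 191 187 183 183 186 188 189]
 [191 194 194 191 193 195 193 190 190 194 194 190 187 184 182 184 188 189]]
```

View pics/crop.png

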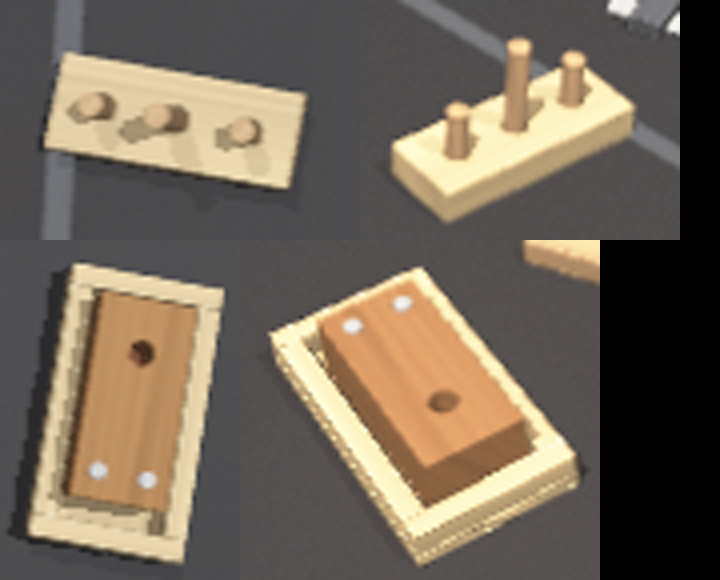

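Upper-left crop: rack corners with the long dowel's top at top-image (238.5,239). Upper-right: dowel top at scene (349.3,141.5). Lower crops: hole at top (385.3,222.9) and scene (250.9,235).

```bash
python3 - <<'E'
from h import *
t=cal("top");s=cal("scene")
q=lambda pts,ox,oy:(np.array(pts,float)+.5)/4-.5+np.array([ox,oy])
R=onplane(t,q([(64,53),(307,94),(290,188),(44,148)],200,210),.028);print("rack",R.round(4).tolist(),R.mean(0).round(4))
e=R[1]-R[0];print("yaw long",np.degrees(np.arctan2(e[1],e[0])),np.linalg.norm(e))
print("dowel top T/S",onplane(t,q([(154,117)],200,210),.103),onplane(s,q([(158,46)],310,130),.103))
S=onplane(s,q([(392-360,147),(448-360,190),(635-360,106)],310,130),.028);print("rack S",S.round(4).tolist(),(S[0]*0+S[0]+S[2])/2)
print("hole T/S",onplane(t,[(385.3,222.9)],.058),onplane(s,q([(444-240,401-240)],200,195),.058))
J=onplane(t,q([(74,265-240),(224,289-240),(184,563-240),(27,533-240)],350,195),.03)
print("jig",J.round(4).tolist(),J.mean(0).round(4)); e=J[3]-J[0];print(np.degrees(np.arctan2(e[1],e[0])))
c=get_calibration("wrist");o=arm.observe();T=np.array(c["T"]);E=np.eye(4);E[:3,:3]=o["ee_rot"];E[:3,3]=o["ee_pos"];print((np.linalg.inv(E)@T).round(4).tolist())
E
```

```text
rack [[0.5313, 0.3037, 0.028], [0.505, 0.1228, 0.028], [0.4357, 0.1327, 0.028], [0.461, 0.314, 0.028]] [0.4832 0.2183 0.028 ]
yaw long -98.2560414209035 0.18273985816685365
dowel top T/S [[0.482451   0.22101033 0.103     ]] [[0.4874398  0.21945473 0.103     ]]
rack S [[0.4416, 0.1351, 0.028], [0.5055, 0.1305, 0.028], [0.5359, 0.3049, 0.028]] [0.4887243  0.22000022 0.028     ]
hole T/S [[ 0.54064203 -0.19645694  0.058     ]] [[ 0.54395604 -0.19332056  0.058     ]]
jig [[0.6086, -0.1501, 0.03], [0.5932, -0.2636, 0.03], [0.3892, -0.232, 0.03], [0.4083, -0.1161, 0.03]] [ 0.4998 -0.1905  0.03  ]
170.38469861559113
[[-0.0005, -0.9628, -0.2702, 0.068], [1.0, -0.0005, -0.0001, -0.0008], [-0.0, -0.2702, 0.9628, -0.1433], [0.0, 0.0, 0.0, 1.0]]
```

```bash
python3 -m jog '[{"grip":8.5,"linear":[-5,-2,0],"twist":10},{"grip":8.5,"linear":[-10,-4,0],"twist":20},{"grip":8.5,"linear":[-15,-6,0],"twist":30},{"grip":8.5,"linear":[-20,-8,0],"twist":40},{"grip":8.5,"linear":[-25,-10,0],"twist":50},{"grip":8.5,"linear":[-30,-12,0],"twist":60},{"grip":8.5,"linear":[-35,-14,0],"twist":70},{"grip":8.5,"linear":[-37.8,-15,0],"twist":77.9},{"grip":8.5,"linear":[-37.8,-15,0],"twist":77.9},{"grip":8.5,"linear":[-37.8,-15,0],"twist":77.9}]'
python3 - <<'E'
from h import *
s=arm.observe();c=cal("wrist");im=get_image("wrist");save("w1",im);np.save("w1c.npy",c[2])
print(s["ee_pos"].round(4) if hasattr(s["ee_pos"],'round') else s["ee_pos"],np.round(s["ee_rot"],3).tolist(),proj(c,[[.485,.22,.103]]))
E
```

```text
time_s: 1.35
ee_pos: [0.4844, 0.2201, 0.2311]
ee_rot: [[0.142, 0.99, -0.001], [0.99, -0.142, -0.0], [-0.0, -0.001, -1.0]]
contact_force: [0.0, -1.3, -1.2]
opening: 0.0851
grasp_force: 0.0
[0.4844 0.2201 0.2311] [[0.142, 0.99, -0.001], [0.99, -0.142, -0.0], [-0.0, -0.001, -1.0]] [[317.32337933 192.92637695]]
```

View pics/w1.png

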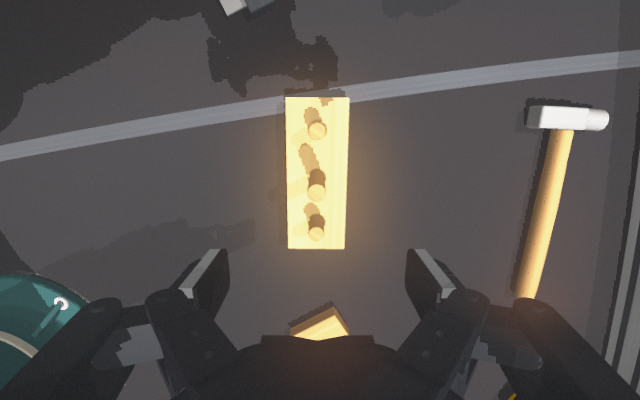

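The long dowel's top is at wrist pixel (316.5,193), where my estimate projects, so I can descend.

```bash
python3 -m jog '[{"grip":8.5,"linear":[0,0,4],"twist":0},{"grip":8.5,"linear":[0,0,8],"twist":0},{"grip":8.5,"linear":[0,0,11.5],"twist":0},{"grip":8.5,"linear":[0,0,14.5],"twist":0},{"grip":8.5,"linear":[0,0,16.5],"twist":0},{"grip":8.5,"linear":[0,0,17.2],"twist":0},{"grip":8.5,"linear":[0,0,17.2],"twist":0},{"grip":8.5,"linear":[0,0,17.2],"twist":0}]'
python3 -m jog '[{"grip":3,"linear":[0,0,0],"twist":0},{"grip":1.5,"linear":[0,0,0],"twist":0},{"grip":1.5,"linear":[0,0,0],"twist":0},{"grip":1.5,"linear":[0,0,0],"twist":0},{"grip":1.0,"linear":[0,0,0],"twist":0},{"grip":1.0,"linear":[0,0,0],"twist":0},{"grip":1,"linear":[0,0,0],"twist":0},{"grip":1,"linear":[0,0,0],"twist":0}]' 40
```

```text
time_s: 2.4
ee_pos: [0.4853, 0.2202, 0.0601]
ee_rot: [[0.144, 0.99, 0.001], [0.99, -0.144, 0.0], [0.001, 0.001, -1.0]]
contact_force: [-0.3, 0.0, -0.2]
opening: 0.085
grasp_force: 0.0
time_s: 3.4
ee_pos: [0.4849, 0.2198, 0.0593]
ee_rot: [[0.144, 0.99, -0.0], [0.99, -0.144, 0.0], [0.0, -0.0, -1.0]]
contact_force: [-0.2, -0.8, -0.0]
opening: 0.0168
grasp_force: 39.0
```

```bash
python3 -m jog '[{"grip":1,"linear":[0,0,-1],"twist":0},{"grip":1,"linear":[0,0,-3.5],"twist":0},{"grip":1,"linear":[0,0,-7],"twist":0},{"grip":1,"linear":[0,0,-10],"twist":0},{"grip":1,"linear":[0,0,-12],"twist":0},{"grip":1,"linear":[0,0,-12],"twist":0}]'
python3 -m jog '[{"grip":1,"linear":[-4,1,0],"twist":0},{"grip":1,"linear":[-9,2.3,0],"twist":0},{"grip":1,"linear":[-14,3.6,0],"twist":0},{"grip":1,"linear":[-19,4.9,0],"twist":0},{"grip":1,"linear":[-24,6.2,0],"twist":0},{"grip":1,"linear":[-29,7.5,0],"twist":0},{"grip":1,"linear":[-34,8.8,0],"twist":0},{"grip":1,"linear":[-39,10.1,0],"twist":0},{"grip":1,"linear":[-43,11.2,0],"twist":0},{"grip":1,"linear":[-44.8,11.6,0],"twist":0}]'
python3 -m jog '[{"grip":1,"linear":[0,0,2],"twist":0},{"grip":1,"linear":[0,0,4],"twist":0},{"grip":1,"linear":[0,0,4.5],"twist":0},{"grip":1,"linear":[0,0,4.5],"twist":0},{"grip":1,"linear":[0,0,4.5],"twist":0}]'
python3 - <<'E'
from h import *
s=arm.observe();c=cal("wrist");im=get_image("wrist");save("w2",im);np.save("w2c.npy",c[2])
print(proj(c,[[.542,-.195,.058]]))
p=np.array(s["ee_pos"])+np.array(s["ee_rot"])[:,2]*.046;print(s["ee_pos"],p,proj(c,[p]))
E
```

```text
time_s: 4.15
ee_pos: [0.4857, 0.2201, 0.1809]
ee_rot: [[0.144, 0.99, 0.003], [0.99, -0.144, 0.001], [0.001, 0.003, -1.0]]
contact_force: [0.8, 0.9, -0.5]
opening: 0.017
grasp_force: 39.0
time_s: 5.4
ee_pos: [0.5349, -0.2419, 0.1783]
ee_rot: [[0.146, 0.989, -0.001], [0.989, -0.146, 0.001], [0.0, -0.001, -1.0]]
contact_force: [0.5, 0.5, -0.7]
opening: 0.0173
grasp_force: 39.0
time_s: 6.02
ee_pos: [0.5355, -0.2401, 0.135]
ee_rot: [[0.144, 0.99, 0.001], [0.99, -0.144, -0.0], [-0.0, 0.001, -1.0]]
contact_force: [-0.5, -0.8, 0.3]
opening: 0.0168
grasp_force: 39.0
[[316.34440362 149.02570555]]
[ 0.5355085  -0.24010074  0.13499682] [ 0.53554668 -0.24012125  0.08899684] [[316.56326554 222.48083212]]
```

View pics/w2.png

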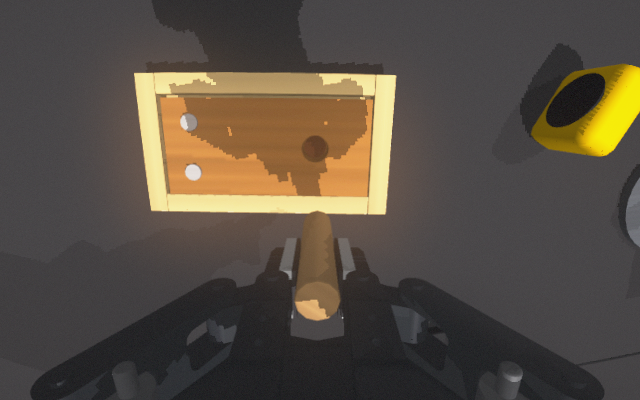

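Hole is at wrist (315,149), next to a shadow. The dowel foot's front rim is near (317,211), as predicted. I'll refine both numerically with a zoomed check.

```bash
python3 - <<'E'
from h import *
im=cv2.imread("pics/w2.png");v=im.max(2).astype(int)
print(v[149,296:336]);print(v[130:168,311])
print(v[200:222,317]); print(v[214,298:338])
z=lambda x,y,w,h,s:cv2.resize(im[y:y+h,x:x+w],None,fx=s,fy=s,interpolation=cv2.INTER_CUBIC)
cv2.imwrite("pics/w2c.png",np.hstack([z(290,125,50,50,8),z(292,200,50,50,8)]))
c=cal("wrist")
a=np.linspace(0,2*np.pi,72)
s=arm.observe();f=np.array(s["ee_pos"])-[0,0,.046]
P=proj(c,f+.009*np.c_[np.cos(a),np.sin(a),0*a]);print("foot rim pred",P.min(0),P.max(0))
P=proj(c,np.array([.542,-.195,.058])+.0098*np.c_[np.cos(a),np.sin(a),0*a]);print("hole rim pred",P.min(0),P.max(0))
E
```

```text
[142 142 144 141 142 129 113 105 109 113 112 113 113 110 112 112 111 112
 105  98  98 100  98  99 102  98  98 101 102 113 107 101 122 142 147 147
 147 145 146 147]
[144 143 146 146 147 136 112  98  97  96  93  97 104 102 102 102 108 110
 111 112 111 112 111 111 112 110 108 108 111 109 111 121 144 146 145 144
 142 144]
[244 245 245 245 245 246 246 246 246 246 224 151 132 130 132 131 128 131
 132 134 133 133]
[104 103 103 103 104 103 103 103 105 108 114 120 119 123 121 121 121 122
 129 132 132 136 137 137 140 141 140 141 132 118 115 115 116 117 115 116
 117 127 131 132]
foot rim pred [303.0426229  209.66543248] [329.94817867 235.06822328]
hole rim pred [302.86097616 135.21784919] [329.76700561 162.32933296]
```

View pics/w2c.png

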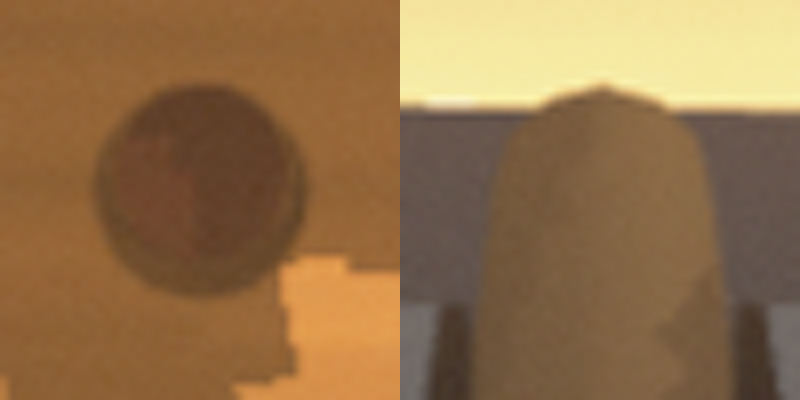

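```bash
python3 -m jog '[{"grip":1,"linear":[1.5,-0.05,0],"twist":0},{"grip":1,"linear":[3.5,-0.1,0],"twist":0},{"grip":1,"linear":[4.63,-0.14,0],"twist":0},{"grip":1,"linear":[4.63,-0.14,0.8],"twist":0},{"grip":1,"linear":[4.63,-0.14,1.6],"twist":0},{"grip":1,"linear":[4.63,-0.14,2.2],"twist":0},{"grip":1,"linear":[4.63,-0.14,2.6],"twist":0},{"grip":1,"linear":[4.63,-0.14,2.6],"twist":0},{"grip":1,"linear":[4.63,-0.14,2.6],"twist":0}]'
python3 - <<'E'
from h import *
s=arm.observe();c=cal("wrist");im=get_image("wrist")
save("w3",cv2.resize(im[130:260,260:380],None,fx=4,fy=4,interpolation=cv2.INTER_CUBIC))
print(s["contact_force"],s["ft_torque"])
a=np.linspace(0,2*np.pi,72);f=np.array(s["ee_pos"])-[0,0,.046]
P=proj(c,f+.009*np.c_[np.cos(a),np.sin(a),0*a]);print("foot rim pred",P.min(0),P.max(0))
P=proj(c,np.array([.5409,-.1945,.058])+.0098*np.c_[np.cos(a),np.sin(a),0*a]);print("hole rim pred",P.min(0),P.max(0))
E
```

```text
time_s: 7.2
ee_pos: [0.5406, -0.1943, 0.1084]
ee_rot: [[0.144, 0.99, 0.0], [0.99, -0.144, -0.0], [-0.0, 0.0, -1.0]]
contact_force: [0.0, -0.0, -0.3]
opening: 0.0169
grasp_force: 39.0
[ 0.02472787 -0.04711061 -0.26283753] [ 0.02923677  0.03138247 -0.01775193]
foot rim pred [303.12255324 209.65016108] [330.02738985 235.05539307]
hole rim pred [302.7509078  206.75017601] [331.43140727 233.88667533]
```

View pics/w3.png

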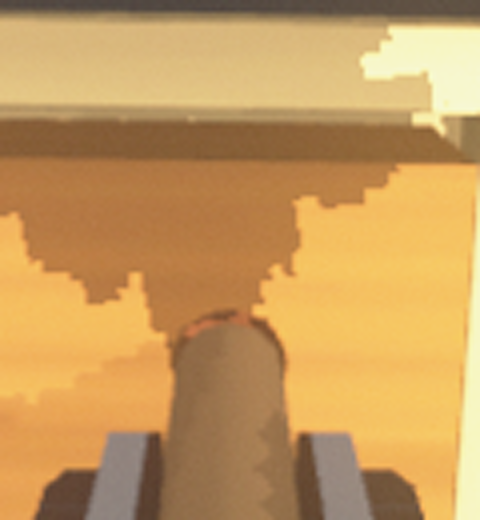

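The hole rim peeks out evenly around the foot, centred near crop column 228, so it is aligned. Probing down.

```bash
python3 -m jog '[{"grip":1,"linear":[0,0,0.2],"twist":0},{"grip":1,"linear":[0,0,0.35],"twist":0},{"grip":1,"linear":[0,0,0.45],"twist":0},{"grip":1,"linear":[0,0,0.55],"twist":0},{"grip":1,"linear":[0,0,0.6],"twist":0},{"grip":1,"linear":[0,0,0.65],"twist":0},{"grip":1,"linear":[0,0,0.65],"twist":0}]'
```

```text
time_s: 8.12
ee_pos: [0.5405, -0.1942, 0.1018]
ee_rot: [[0.144, 0.99, -0.0], [0.99, -0.144, 0.0], [0.0, -0.0, -1.0]]
contact_force: [-0.5, 0.0, -0.3]
opening: 0.017
grasp_force: 39.0
```

```bash
python3 -m jog '[{"grip":1,"linear":[0,0,0.15],"twist":0},{"grip":1,"linear":[0,0,0.3],"twist":0},{"grip":1,"linear":[0,0,0.45],"twist":0},{"grip":1,"linear":[0,0,0.6],"twist":0},{"grip":1,"linear":[0,0,0.75],"twist":0},{"grip":1,"linear":[0,0,0.9],"twist":0},{"grip":1,"linear":[0,0,1.0],"twist":0},{"grip":1,"linear":[0,0,1.1],"twist":0},{"grip":1,"linear":[0,0,1.1],"twist":0}]'
```

```text
time_s: 9.25
ee_pos: [0.5405, -0.1942, 0.0907]
ee_rot: [[0.144, 0.99, -0.0], [0.99, -0.144, 0.0], [0.0, -0.0, -1.0]]
contact_force: [0.1, -1.3, -0.4]
opening: 0.0166
grasp_force: 39.1
```

```bash
python3 -m jog '[{"grip":1,"linear":[0,0,0.15],"twist":0},{"grip":1,"linear":[0,0,0.3],"twist":0},{"grip":1,"linear":[0,0,0.45],"twist":0},{"grip":1,"linear":[0,0,0.6],"twist":0},{"grip":1,"linear":[0,0,0.7],"twist":0},{"grip":1,"linear":[0,0,0.8],"twist":0},{"grip":1,"linear":[0,0,0.9],"twist":0},{"grip":1,"linear":[0,0,1.0],"twist":0},{"grip":1,"linear":[0,0,1.1],"twist":0},{"grip":1,"linear":[0,0,1.1],"twist":0}]' 60
```

```text
time_s: 10.5
ee_pos: [0.5407, -0.1943, 0.0802]
ee_rot: [[0.144, 0.99, 0.001], [0.99, -0.144, -0.0], [-0.0, 0.001, -1.0]]
contact_force: [-0.9, 0.4, 5.8]
opening: 0.0165
grasp_force: 59.4
```

```bash
python3 -m jog '[{"grip":1,"linear":[0,0,0.1],"twist":0},{"grip":1,"linear":[0,0,0.2],"twist":0},{"grip":1,"linear":[0,0,0.3],"twist":0},{"grip":1,"linear":[0,0,0.4],"twist":0},{"grip":1,"linear":[0,0,0.45],"twist":0},{"grip":1,"linear":[0,0,0.45],"twist":0}]'
python3 -m jog '[{"grip":1,"linear":[0,0,0.05],"twist":0},{"grip":1,"linear":[0,0,0.1],"twist":0},{"grip":1,"linear":[0,0,0.1],"twist":0}]'
```

```text
time_s: 11.25
ee_pos: [0.5407, -0.1943, 0.0757]
ee_rot: [[0.144, 0.99, 0.001], [0.99, -0.144, -0.0], [-0.0, 0.001, -1.0]]
contact_force: [-1.2, 2.1, 6.6]
opening: 0.0165
grasp_force: 59.4
time_s: 11.62
ee_pos: [0.5407, -0.1943, 0.0747]
ee_rot: [[0.144, 0.99, 0.001], [0.99, -0.144, -0.0], [-0.0, 0.001, -1.0]]
contact_force: [-1.3, 1.2, 6.9]
opening: 0.0163
grasp_force: 59.4
```

```bash
python3 -m jog '[{"grip":1,"linear":[0,0,0.05],"twist":0},{"grip":1,"linear":[0,0,0.1],"twist":0},{"grip":1,"linear":[0,0,0.1],"twist":0}]'
python3 -m jog '[{"grip":1,"linear":[0,0,0.05],"twist":0},{"grip":1,"linear":[0,0,0.05],"twist":0}]'
python3 -m jog '[{"grip":1,"linear":[0,0,0.05],"twist":0},{"grip":1,"linear":[0,0,0.05],"twist":0}]'
```

```text
time_s: 12.0
ee_pos: [0.5408, -0.1943, 0.074]
ee_rot: [[0.144, 0.99, 0.001], [0.99, -0.144, -0.001], [-0.0, 0.001, -1.0]]
contact_force: [-1.0, 0.4, 10.5]
opening: 0.0164
grasp_force: 59.9
time_s: 12.25
ee_pos: [0.5409, -0.1944, 0.0739]
ee_rot: [[0.144, 0.99, 0.001], [0.99, -0.144, -0.001], [-0.001, 0.002, -1.0]]
contact_force: [-3.3, 0.9, 16.5]
opening: 0.0165
grasp_force: 60.5
time_s: 12.5
ee_pos: [0.541, -0.1945, 0.0738]
ee_rot: [[0.144, 0.99, 0.002], [0.99, -0.144, -0.001], [-0.001, 0.002, -1.0]]
contact_force: [-4.1, 2.0, 21.5]
opening: 0.0166
grasp_force: 61.1
```

z stalls at 0.0738 (predicted 0.074 for home) while force rises to 21 N, so it is on the hard stop. I'll relax, release and retreat.

```bash
python3 -m jog '[{"grip":1,"linear":[0,0,-0.05],"twist":0},{"grip":1,"linear":[0,0,-0.1],"twist":0},{"grip":1,"linear":[0,0,-0.1],"twist":0}]'
python3 -m jog '[{"grip":3,"linear":[0,0,0],"twist":0},{"grip":6,"linear":[0,0,0],"twist":0},{"grip":6,"linear":[0,0,0],"twist":0},{"grip":6,"linear":[0,0,0],"twist":0},{"grip":6,"linear":[0,0,0],"twist":0}]'
python3 -m jog '[{"grip":6,"linear":[0,0,-1],"twist":0},{"grip":6,"linear":[0,0,-3],"twist":0},{"grip":6,"linear":[0,0,-6],"twist":0},{"grip":6,"linear":[0,0,-9],"twist":0},{"grip":6,"linear":[-3,0,-12],"twist":0},{"grip":6,"linear":[-6,0,-12],"twist":0},{"grip":6,"linear":[-6,0,-12],"twist":0}]'
python3 - <<'E'
from h import *
c=cal("wrist");im=get_image("wrist");b=get_image("scene")
z=lambda i,x,y,w,h,s:cv2.resize(i[y:y+h,x:x+w],None,fx=s,fy=s,interpolation=cv2.INTER_CUBIC)
save("end",np.hstack([z(im,180,60,240,200,2)[:400,:400],z(b,190,120,200,200,2)]))
s=cal("scene")
print("scene top/mouth pred",proj(s,[[.5408,-.1943,.118],[.5408,-.1943,.058]]),"crop",(proj(s,[[.5408,-.1943,.118],[.5408,-.1943,.058]])-[190,120])*2+[400,0])
E
```

```text
time_s: 12.88
ee_pos: [0.5408, -0.1943, 0.074]
ee_rot: [[0.144, 0.99, 0.001], [0.99, -0.144, -0.001], [-0.0, 0.001, -1.0]]
contact_force: [-1.7, 2.0, 10.0]
opening: 0.0162
grasp_force: 59.6
time_s: 13.5
ee_pos: [0.5405, -0.1942, 0.0732]
ee_rot: [[0.144, 0.99, -0.0], [0.99, -0.144, 0.0], [0.0, -0.0, -1.0]]
contact_force: [0.1, -0.2, 0.7]
opening: 0.0602
grasp_force: 0.0
time_s: 14.38
ee_pos: [0.5317, -0.2552, 0.194]
ee_rot: [[0.146, 0.989, 0.001], [0.989, -0.146, -0.001], [-0.001, 0.001, -1.0]]
contact_force: [-0.0, 0.5, -0.7]
opening: 0.0602
grasp_force: 0.0
scene top/mouth pred [[246.81780074 217.62785004]
 [249.53316427 234.39287525]] crop [[513.63560147 195.25570007]
 [519.06632854 228.78575051]]
```

View pics/end.png

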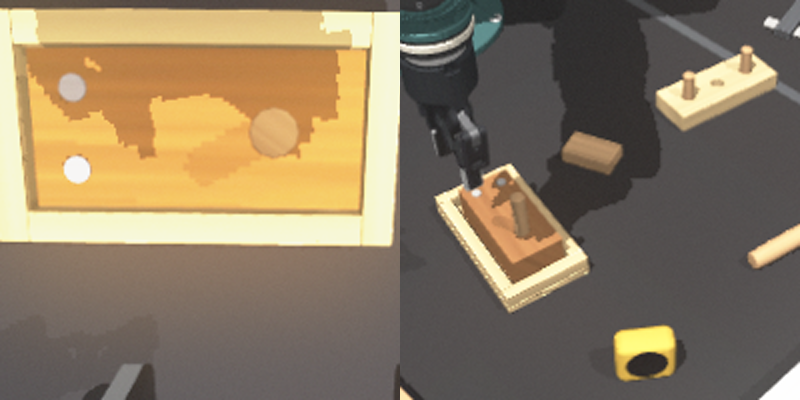

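The dowel stands upright in the hole. In the scene crop its top is near (518,197), within about 5 px of the home prediction. The short dowels are still in the rack. Handing in.

```bash
python3 -c "
from plant import workorder
print(workorder.sign_off())"
```

```text
the job is handed in; nothing more can be done
None
```

The long dowel is pressed fully home in the rail's hole and released: it stopped on the bottom at the expected height, the highest push I read was about 22 N, and the job was handed in at about 14.5 s.

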